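Pack the black housings into their trays

ROBOT

A 6-joint arm with a two-finger parallel gripper is mounted at the origin on the work surface. World frame = base frame: x ahead of the robot, y to its left, z up, the work surface at z = 0. Lengths are in m, angles in degrees, forces in N, time in s.
With the tool pointing down it reaches from about 0.4 to 0.825 m from the base axis. Payload 7 kg.
Tool frame: the origin (TCP) lies midway between the tips of the shut fingers; the grasp point (between the pads) lies 19 mm behind it; z points along the fingers, y is the line along which they close (so a half turn about z gives the same grasp; the last joint's range is limited). The gripper opens to 88 mm and grips with 3 to 60 N. Pads are 19 mm wide; open, the fingers measure 130 mm over their backs; the gripper's body (78 mm by 193 mm) begins 47 mm behind the grasp point.
Start: joints at [86.064, 20.546, 0.682, 0, -70.136, -16.507], TCP at [0.236, 0.632, 0.227] pointing down, gripper open.
Joint ranges: [-176.03, 176.03], [-82.01, 121.73], [-58.28, 71.71], [-173.87, 95.51], [-174.79, -0.11], [-173.66, 173.66]. Speed limits (degrees/s): [136.94, 136.94, 172.46, 180, 180, 180].

INTERFACE

Orientations are given as [roll, pitch, yaw] about the fixed x, y, z axes, in that order (R = Rz(yaw) Ry(pitch) Rx(roll)).
In Python, from plant import ctrl gives the robot as it stands. The module is installed in compiled form; this text tells all that it offers.
- The arm moves only by the tool play_rows, never from a script. Its argument "commands" is a list that holds one entry, the list of rows, each a list of 7 numbers: the turn, a rotation vector about the tool's x, y, z in rad, then the shift along the tool's x, y, z in cm, then the finger opening in cm, from 0 to 8.76. In form: [[[ax, ay, az, x, y, z, grip], ...]]. A call has 1 to 8 rows; each row is the pose to reach, as a shift and turn from the pose commanded when the call began, along the tool's axes at that moment; what a row does not reach only later rows make up. A row lasts 1/12 s, in which the tool goes at most 41.7 mm and 7.16 degrees, less where a joint would pass 70% of its speed; a pose out of reach is approached as far as the arm can. A call with a gripper value outside its range is refused whole. The fingers move at their own pace and stop on an object; the grip force is fixed at half the most. Time passes only in rows, so rows that repeat a pose let the fingers close. It gives the time, the measured TCP pose, the force, the opening and the grip force at its end, in the units of the state.
- ctrl.get_obs(): the state, without advancing time (a new reading comes with each control period).
- ctrl.snapshot(name): name is "scene" or "side" or "wrist"; returns a dict with "color" (400x640x3 uint8, red, green, blue), "camera_matrix" (3x3 intrinsics, pixels), "origin" and "rotation" of the camera in the world; the wrist camera has in their place "hand_eye" (4x4, takes a point from camera to tool coordinates, whose origin is the TCP and whose axes are the flange's). Camera axes: x right, y down, z forward; pixel columns grow to the right and rows downward; lengths in m; the calibration is good to about 2 mm. The wrist camera is an equidistant fisheye: a pixel r from the principal point sees the ray r / f radians off the axis. A picture is of the moment at which its call begins: read the wrist's pose just before it. There is no depth.
- ctrl.close_job(): hands the job in; it is judged then, once.
Trained networks look in a picture, given as the dict that the camera call returned (one of the last four; its "shot" number tells which), for a name from the list of things; names that differ only in an ending like _2 or _b are one class to them, and where a whole thing is asked for, a point or a joint stands for the part that bears it (a point fixed in the world has none). Each returns a list of dicts, best first, with "conf" (0 to 1); they miss things now and then, are a little off and sometimes report something else, mostly with a low value. They report only what shows in the picture. A call takes as long as a camera call. They do not tell look-alikes from the thing itself.
- ctrl.find_in(picture, name): "bbox" ([left, top, width, height] in pixels, round what is visible of it).
The state is a dict: "clock": time; "joint_pos": joint angles; "qvel": joint speeds; "tau": joint torques, N m; "tool_pos": TCP position; "orientation": TCP orientation; "force": force on the tool from outside, world axes, zero at the start; "moment": the same for the moment, N m; "opening": finger opening in m; "gripper_force": force on a finger pad.
Only numpy, scipy, OpenCV 4.12 (cv2) and the standard library are available. Lean on these libraries where they do the work, as an engineer would, in place of code of your own. Each camera call takes 0.05 s, during which the arm holds its last target. There are 200 camera calls.

TASK

Put the four black plastic housings that lie singly on the bench (not those already in the stacked trays and baskets), one after another, each into the tray pocket made for its shape and size (large square, small square, round, oblong), lying flat on the pocket's floor with the lid side up as found. The two white housings are the wrong colour: leave them lying where they are.

Things in the scene. Friction and masses are not known exactly. Their poses are not given: they have to be found in the camera images.
- black_large_square: Black large square housing: rounded-square, 60 x 60 mm in plan, corner radius 14, seen from above, 34 mm tall, straight upright sides, flat top; a rigid loose plastic shell, about 90 g (varies by 30 %). Origin: centre of its underside; z up; sides along its x and y. It starts lying flat on the bench, lid side up.
- black_small_square: Black small square housing: rounded-square, 40 x 40 mm in plan, corner radius 10, seen from above, 34 mm tall, straight upright sides, flat top; a rigid loose plastic shell, about 50 g (varies by 30 %). Origin: centre of its underside; z up; sides along its x and y. It starts lying flat on the bench, lid side up.
- black_round: Black round housing: round disc, 50 mm in diameter, seen from above, 34 mm tall, straight upright sides, flat top; a rigid loose plastic shell, about 70 g (varies by 30 %). Origin: centre of its underside; z up; sides along its x and y. It starts lying flat on the bench, lid side up.
- black_oblong: Black oblong housing: oblong with full round ends, 68 mm long (its x axis) and 38 mm wide (its y axis), seen from above, 34 mm tall, straight upright sides, flat top; a rigid loose plastic shell, about 70 g (varies by 30 %). Origin: centre of its underside; z up; sides along its x and y. It starts lying flat on the bench, lid side up.
- white_large_square: White large square housing, not part of the job, to be left where it lies: rounded-square, 60 x 60 mm in plan, corner radius 14, seen from above, 34 mm tall, straight upright sides, flat top; a rigid loose plastic shell, about 90 g (varies by 30 %). Origin: centre of its underside; z up; sides along its x and y. It starts lying flat on the bench, lid side up.
- white_round: White round housing, not part of the job, to be left where it lies: round disc, 50 mm in diameter, seen from above, 34 mm tall, straight upright sides, flat top; a rigid loose plastic shell, about 70 g (varies by 30 %). Origin: centre of its underside; z up; sides along its x and y. It starts lying flat on the bench, lid side up.
- tray_large_square: Packing tray for the large square housing: pale grey-blue square plate 96 x 96 mm, 12 mm thick, fixed to the bench, one red-lined open pocket in its centre: square, 72 x 72 mm, 8 mm deep (floor 4 mm above the bench), 6 mm of play all round. Origin: centre of the underside, below the pocket's centre; plate and pocket sides along its x and y.
- tray_small_square: Packing tray for the small square housing: pale grey-blue square plate 96 x 96 mm, 12 mm thick, fixed to the bench, one red-lined open pocket in its centre: square, 52 x 52 mm, 8 mm deep (floor 4 mm above the bench), 6 mm of play all round. Origin: centre of the underside, below the pocket's centre; plate and pocket sides along its x and y.
- tray_round: Packing tray for the round housing: pale grey-blue square plate 96 x 96 mm, 12 mm thick, fixed to the bench, one red-lined open pocket in its centre: round, 62 mm in diameter, 8 mm deep (floor 4 mm above the bench), 6 mm of play all round. Origin: centre of the underside, below the pocket's centre; plate and pocket sides along its x and y.
- tray_oblong: Packing tray for the oblong housing: pale grey-blue square plate 96 x 96 mm, 12 mm thick, fixed to the bench, one red-lined open pocket in its centre: rectangular, 80 mm along its x axis, 50 mm along its y axis, 8 mm deep (floor 4 mm above the bench), 6 mm of play all round. Origin: centre of the underside, below the pocket's centre; plate and pocket sides along its x and y.
Not all that is in view belongs to the job. Leave any red look-alike of the black_small_square alone.

How it is judged (in metres and radians):
At the end, for the whole second after the job is handed in: Each black housing rests flat, lid side up, in its own tray's pocket: centre within 10 mm of the pocket's centre seen from above, underside less than 7 mm above the bench (pocket floor: 4 mm), tilt below 0.08 rad; both white housings within 15 mm of where they started (horizontal distance between black_large_square and tray_large_square below 0.01 m and z of black_large_square in the frame of tray_large_square below 0.007 m and angle between each of black_large_square, black_small_square, black_round, black_oblong's own z axis and vertical below 0.08 rad and linear speed of each of black_large_square, black_small_square, black_round, black_oblong below 0.02 m/s and horizontal distance between black_small_square and tray_small_square below 0.01 m and z of black_small_square in the frame of tray_small_square below 0.007 m and horizontal distance between black_round and tray_round below 0.01 m and z of black_round in the frame of tray_round below 0.007 m and horizontal distance between black_oblong and tray_oblong below 0.01 m and z of black_oblong in the frame of tray_oblong below 0.007 m and distance of each of white_large_square, white_round from where it was at the start of the episode below 0.015 m); the robot touches nothing.
It fails at once if a white housing is shifted by more than 15 mm (distance of any of white_large_square, white_round from where it was at the start of the episode above 0.015 m).
It also fails if it takes over 88 s, if anything falls off the work surface, if the arm or the gripper's body presses on something with over 40 N, if the wrist force passes 120 N, or if a joint passes its speed limit or range.

## Working session

There is one attempt and no reset: what is moved stays moved. The work goes in short steps, Python scripts to look and compute and a tool call to move; the robot and the scene stay as the last step left them, time stands still between calls to the robot, and variables do not carry over. Pictures are saved under pics/ and viewed, at most 14 in all, crops included, and the job is handed in when it is done.

Besides the shell and the picture viewer there is one more tool, called after "Request:" as name(argument=value, ...), one argument or row to a line, values as JSON. play_rows: Moves the arm, as the interface text tells. Its arguments: {"type":"object","properties":{"commands":{"type":"array","items":{"type":"array","items":{"type":"array","items":{"type":"number"}}}}},"required":["commands"]}

```bash
mkdir -p pics; cat > h.py <<'E'
import numpy as np, cv2
from plant import ctrl
from scipy.spatial.transform import Rotation as R
def save(s,n): cv2.imwrite('pics/'+n+'.png',cv2.cvtColor(s['color'],cv2.COLOR_RGB2BGR))
E
python3 - <<'E'
from h import *
o=ctrl.get_obs(); print(o)
names=['black_large_square','black_small_square','black_round','black_oblong','white_large_square','white_round','tray_large_square','tray_small_square','tray_round','tray_oblong']
for c in ['scene','side','wrist']:
    s=ctrl.snapshot(c); save(s,c+'0')
    print(c,{k:np.round(v,4).tolist() for k,v in s.items() if k not in('color','name')and not isinstance(v,str)})
    for n in names: print(n,[(np.round(d['bbox']).astype(int).tolist(),round(d['conf'],2)) for d in ctrl.find_in(s,n)[:4]])
E
```

```text
{'clock': 0.0, 'joint_pos': array([ 8.60649116e+01,  2.05918152e+01,  6.34427549e-01, -2.00148869e-02,
       -7.01360862e+01, -1.65068460e+01]), 'qvel': array([ 0.04432231,  0.08651722, -0.0410878 , -0.03076814, -0.03280789,
        0.13650968]), 'tau': array([ 3.24154826e-04, -5.82714415e+01,  2.93053883e+01,  6.99757263e+00,
        7.02723657e-03, -1.67411736e-04]), 'tool_pos': array([0.235605  , 0.63202854, 0.2256237 ]), 'orientation': array([ 1.79905032e+02, -8.52146337e-03, -2.04487435e+01]), 'force': array([0.24046377, 0.25239918, 0.66265839]), 'moment': array([ 0.06618753, -0.02603488,  0.00080911]), 'gripper_force': 0.0, 'opening': 0.08747534352542874}
scene {'camera_matrix': [[374.2769, 0.0, 319.5553], [0.0, 374.2769, 202.2382], [0.0, 0.0, 1.0]], 'origin': [1.4329, -0.4275, 0.6741], 'rotation': [-121.594, 0.5861, 64.6402], 'shot': 1}
black_large_square [([356, 169, 22, 15], 0.69)]
black_small_square [([364, 214, 11, 23], 0.68), ([286, 190, 16, 16], 0.64), ([356, 171, 24, 16], 0.59)]
black_round [([305, 240, 15, 15], 0.53)]
black_oblong [([364, 213, 13, 22], 0.75)]
white_la
[... 832 characters left out ...]
, ([321, 161, 36, 16], 0.64)]
white_round [([238, 275, 28, 28], 0.6)]
tray_large_square [([303, 135, 32, 20], 0.66)]
tray_small_square [([341, 276, 42, 29], 0.75)]
tray_round [([324, 162, 33, 17], 0.67)]
tray_oblong [([276, 311, 58, 47], 0.85)]
wrist {'camera_matrix': [[309.7069, 0.0, 319.107], [0.0, 309.7069, 195.3443], [0.0, 0.0, 1.0]], 'hand_eye': [[-0.0003, -0.9659, -0.2589, 0.0712], [1.0, -0.0002, -0.0008, 0.0003], [0.0007, -0.2589, 0.9659, -0.1579], [0.0, 0.0, 0.0, 1.0]], 'shot': 3}
black_large_square [([501, 0, 54, 38], 0.55)]
black_small_square []
black_round []
black_oblong []
white_large_square []
white_round []
tray_large_square []
tray_small_square []
tray_round []
tray_oblong []
```

```bash
python3 - <<'E'
import cv2
for n,(x,y,w,h) in {'scene0':(150,130,320,200),'side0':(200,120,320,260)}.items():
    i=cv2.imread(f'pics/{n}.png')[y:y+h,x:x+w]
    i=cv2.resize(i,None,fx=800/w if n=='scene0' else 2.3,fy=2.5 if n=='scene0' else 2.3,interpolation=cv2.INTER_CUBIC); cv2.imwrite(f'pics/{n}c.png',i)
E
```

```text
(no output)
```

View pics/scene0c.png

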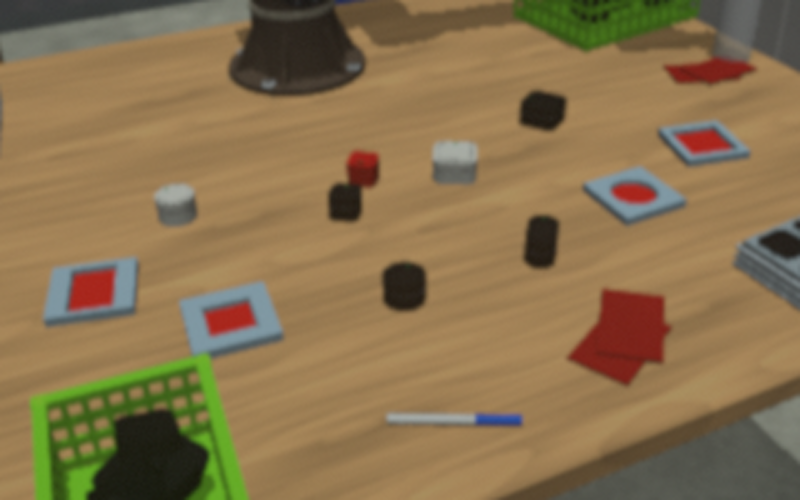

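View pics/side0c.png

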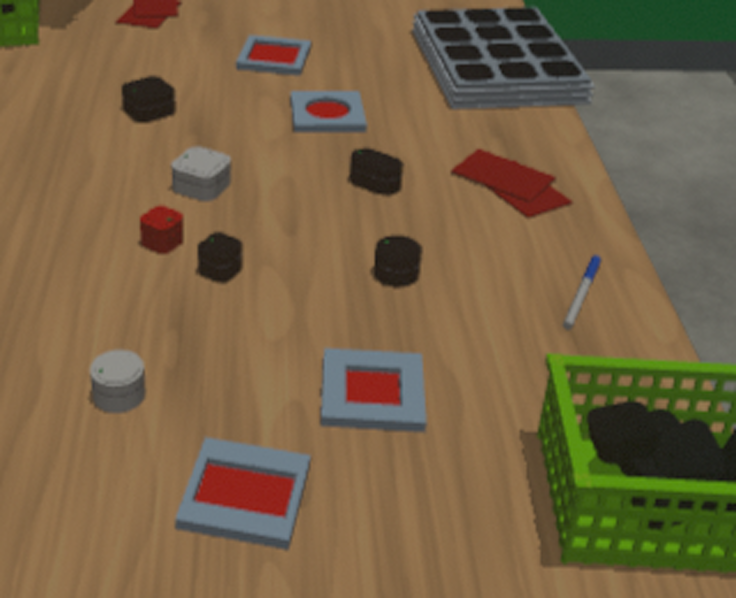

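The scene view shows the four single black housings, with the red look-alike touching or close to the small black one. The oblong tray is at about (186,246) and the small-square tray at (242,256). The round tray is at (403,207) and the large-square tray at (431,187). I'll fit prism silhouettes in both views.

```bash
cat > fit.py <<'E'
from h import *
from scipy.optimize import minimize, least_squares
def outline(kind):
    def rsq(l,w,r):
        p=[]
        for sx,sy,a0 in((1,1,0),(-1,1,90),(-1,-1,180),(1,-1,270)):
            for a in np.radians(np.linspace(a0,a0+90,7)): p.append((sx*(l/2-r)+r*np.cos(a),sy*(w/2-r)+r*np.sin(a)))
        return np.array(p)
    return {'L':rsq(.06,.06,.014),'S':rsq(.04,.04,.01),'R':rsq(.05,.05,.025),'O':rsq(.068,.038,.019),'T':rsq(.096,.096,.0005)}[kind]
def proj(P,s):
    if 'T' in s: # wrist: 4x4 world cam
        q=(P-s['T'][:3,3])@s['T'][:3,:3]; th=np.arctan2(np.hypot(q[:,0],q[:,1]),q[:,2]); ph=np.arctan2(q[:,1],q[:,0])
        K=s['camera_matrix']; return np.c_[K[0,2]+K[0,0]*th*np.cos(ph),K[1,2]+K[0,0]*th*np.sin(ph)]
    Rm=R.from_euler('xyz',s['rotation'],degrees=True).as_matrix()
    q=(P-s['origin'])@Rm; K=s['camera_matrix']
    return np.c_[K[0,0]*q[:,0]/q[:,2]+K[0,2],K[1,1]*q[:,1]/q[:,2]+K[1,2]]
def ray(px,s):
    K=s['camera_matrix']; d=(np.array(px)-K[:2,2])/K[0,0]
    if 'T' in s:
        r=np.hypot(*d); v=np.r_[d/r*np.sin(r),np.cos(r)]; return s['T'][:3,3],s['T'][:3,:3]@v
    return np.array(s['origin']),R.from_euler('xyz',s['rotation'],degrees=True).as_matrix()@np.r_[d,1]
def onplane(px,s,z):
    o,d=ray(px,s); return (o+d*(z-o[2])/d[2])[:2]
def mask(s,col):
    a=s['color'].astype(int); r,g,b=a[...,0],a[...,1],a[...,2]; mx=a.max(2); sat=mx-a.min(2)
    if col=='k': m=(mx<75)
    if col=='w': m=(sat<28)&(mx>95)
    if col=='t': m=((b-r>5)&(mx>90))|((r>140)&(g<75))
    if col=='p': m=((r>110)&(g<75)&(b<75))
    return m.astype(np.uint8)
def comp(m,px):
    n,l,st,c=cv2.connectedComponentsWithStats(m)
    ids=[i for i in range(1,n) if st[i,4]>15]; 
    # component with smallest distance of its pixels to px
    d=[np.min(np.hypot(*(np.argwhere(l==i)-np.array(px)[::-1]).T)) for i in ids]
    return (l==ids[int(np.argmin(d))]).astype(np.uint8)
SS=4
def sil(kind,h,p,s,sh):
    o=outline(kind); c,sn=np.cos(p[3]),np.sin(p[3]); o=o@np.array([[c,sn],[-sn,c]])+p[:2]
    P=np.r_[np.c_[o,np.full(len(o),p[2])],np.c_[o,np.full(len(o),p[2]+h)]]
    u=proj(P,s); hull=cv2.convexHull(((u+.5)*SS*16).astype(np.int32))
    im=np.zeros((sh[0]*SS,sh[1]*SS),np.uint8); cv2.fillConvexPoly(im,hull,1,shift=4); return im
def fit(kind,h,p0,views,masks,steps=(.004,.004,.004,.2)):
    big=[cv2.resize(m,None,fx=SS,fy=SS,interpolation=cv2.INTER_NEAREST) for m in masks]
    crop=[]
    for b in big:
        y,x=np.nonzero(b); crop.append((slice(max(0,y.min()-60),y.max()+60),slice(max(0,x.min()-60),x.max()+60)))
    def cost(p):
        t=0
        for s,b,c in zip(views,big,crop):
            m=sil(kind,h,p,s,masks[0].shape)[c]; bb=b[c]; t+=1-(m&bb).sum()/max(1,(m|bb).sum())
        return t
    best=None
    for y0 in np.radians([0,22,45,67] if kind not in'O' else [0,30,60,90,120,150]) if kind!='R' else [0]:
        q=np.r_[p0,y0]; sim=np.vstack([q]+[q+np.eye(4)[i]*steps[i] for i in range(4)])
        r=minimize(cost,q,method='Nelder-Mead',options=dict(initial_simplex=sim,maxiter=120,xatol=1e-4,fatol=1e-4))
        if best is None or r.fun<best.fun: best=r
    return best.x,best.fun
E
cat > run1.py <<'E'
from fit import *
import json
S=[ctrl.snapshot('scene'),ctrl.snapshot('side')]
ob={'bL':('L',.034,'k',(542,110),(148,100)),'bS':('S',.034,'k',(345,202),(220,258)),'bR':('R',.034,'k',(404,287),(397,262)),'bO':('O',.034,'k',(541,242),(376,172)),
'wL':('L',.034,'w',(455,162),(201,175)),'wR':('R',.034,'w',(176,204),(118,380)),'red':('S',.034,'p',(363,169),(161,230)),
'tL':('T',.012,'t',(704,142),(274,54)),'tR':('T',.012,'t',(634,193),(328,110)),'tS':('T',.012,'t',(231,319),(374,388)),'tO':('T',.012,'t',(92,290),(245,490))}
out={}
for n,(k,h,c,a,b) in ob.items():
    px=[(a[0]/2.5+150,a[1]/2.5+130),(b[0]/2.3+200,b[1]/2.3+120)]
    o1,d1=ray(px[0],S[0]);o2,d2=ray(px[1],S[1])
    A=np.c_[d1,-d2]; t=np.linalg.lstsq(A,o2-o1,rcond=None)[0]; P=(o1+t[0]*d1+o2+t[1]*d2)/2; gap=np.linalg.norm(o1+t[0]*d1-o2-t[1]*d2)
    ms=[comp(mask(s,c),p) for s,p in zip(S,px)]
    x,f=fit(k,h,[P[0],P[1],0],S,ms); out[n]=x.tolist()
    print(n,'tri',P.round(3),'gap',gap.round(4),'fit',x[:3].round(4),'yaw',np.degrees(x[3]).round(1),'cost',round(f,3),'area',[int(m.sum()) for m in ms])
json.dump(out,open('out.json','w'))
E
time python3 run1.py
```

```text
bL tri [0.355 0.275 0.013] gap 0.0039 fit [ 0.3534  0.2758 -0.0035] yaw 46.0 cost 0.262 area [206, 370]
bS tri [ 0.464 -0.09   0.014] gap 0.0029 fit [ 0.4629 -0.0912 -0.0013] yaw -25.0 cost 0.237 area [163, 340]
bR tri [ 0.658 -0.093  0.013] gap 0.002 fit [ 0.6568 -0.0938 -0.0027] yaw 16.3 cost 0.248 area [263, 384]
bO tri [0.652 0.092 0.013] gap 0.0017 fit [ 0.6495  0.0918 -0.0021] yaw -34.7 cost 0.257 area [217, 363]
wL tri [0.436 0.085 0.012] gap 0.0046 fit [ 4.342e-01  8.370e-02 -2.000e-04] yaw -26.2 cost 0.727 area [238, 239]
wR tri [ 0.374 -0.289  0.015] gap 0.0023 fit [ 0.3721 -0.2891  0.0005] yaw 6.9 cost 0.971 area [129, 291]
red tri [ 0.396 -0.037  0.013] gap 0.0026 fit [ 0.3962 -0.0385  0.0016] yaw 69.4 cost 1.261 area [65, 120]
tL tri [0.53  0.444 0.002] gap 0.0035 fit [ 0.5288  0.4567 -0.0059] yaw 80.0 cost 1.175 area [108, 262]
tR tri [0.601 0.267 0.005] gap 0.0037 fit [0.5987 0.272  0.0017] yaw 1.2 cost 1.16 area [87, 388]
tS tri [ 0.617 -0.285  0.004] gap 0.0031 fit [ 0.5912 -0.2815 -0.019 ] yaw -4.6 cost 0.956 area [738, 270]
tO tri [ 0.495 -0.415  0.005] gap 0.0013 fit [ 0.4953 -0.3932 -0.0179] yaw 77.6 cost 0.904 area [215, 1626]
real	0m29.023s
user	0m24.475s
sys	0m1.094s
```

The black housings fit at bench height, within about 3 mm. The tray masks are poor, so I'll move above and measure the trays with the wrist camera.

Request:
play_rows(
  commands=[
    [[0,0,0,38,26.6,-3,8.7],[0,0,0,38,26.6,-3,8.7],[0,0,0,38,26.6,-3,8.7],[0,0,0,38,26.6,-3,8.7],[0,0,0,38,26.6,-3,8.7],[0,0,0,38,26.6,-3,8.7],[0,0,0,38,26.6,-3,8.7],[0,0,0,38,26.6,-3,8.7]],
  ],
)

```text
clock: 2.42
tool_pos: [0.4252, 0.3568, 0.2486]
orientation: [-180.0, -0.0, -20.4]
force: [1.0, 0.4, -0.2]
opening: 0.0871
gripper_force: 0.0
```

```bash
cat >> h.py <<'E'
def wrist(n=None):
    o=ctrl.get_obs(); s=ctrl.snapshot('wrist'); T=np.eye(4); T[:3,:3]=R.from_euler('xyz',o['orientation'],degrees=True).as_matrix(); T[:3,3]=o['tool_pos']
    s['T']=T@np.array(s['hand_eye'])
    if n: save(s,n)
    return s
def go(x,y,z,yaw):
    "tool-frame step in cm / rad, for tool down with yaw (deg)"
    o=ctrl.get_obs(); A=R.from_euler('xyz',o['orientation'],degrees=True)
    B=R.from_euler('xyz',[180,0,yaw],degrees=True)
    print('at',o['tool_pos'].round(4),o['orientation'].round(1),'j',o['joint_pos'].round(0),'t',round(o['clock'],2),'open',round(o['opening'],4),
     '-> turn',(A.inv()*B).as_rotvec().round(3),'shift',(A.inv().apply(np.array([x,y,z])-o['tool_pos'])*100).round(2))
E
python3 - <<'E'
from h import *
s=wrist('w1'); go(.5,.25,.25,-20)
import pickle; pickle.dump(s,open('w1.pkl','wb'))
E
```

```text
at [0.4279 0.3519 0.2493] [ 1.80e+02 -1.00e-01 -2.06e+01] j [ 60.   8. -13.   0. -69.  10.] t 2.47 open 0.087 -> turn [ 0.    -0.001 -0.01 ] shift [10.33  7.01 -0.05]
```

View pics/w1.png

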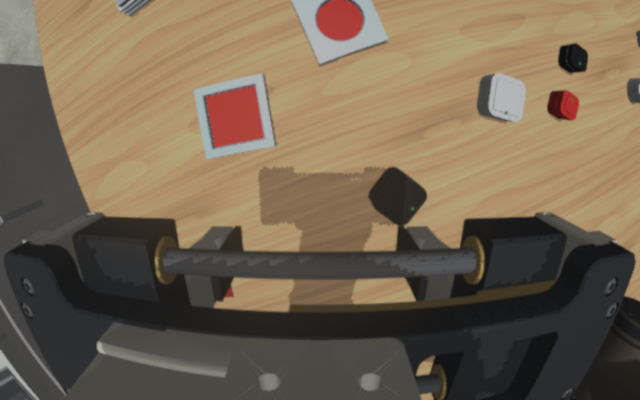

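The wrist view shows tray L at about (233,115), tray R at (340,25) and black L at (398,196). I'll go above black L next, which gives the second view.

Request:
play_rows(
  commands=[
    [[0,0,0.41,-4.3,9.7,6,8.7],[0,0,0.41,-4.3,9.7,6,8.7],[0,0,0.41,-4.3,9.7,6,8.7],[0,0,0.41,-4.3,9.7,6,8.7],[0,0,0.41,-4.3,9.7,6,8.7],[0,0,0.41,-4.3,9.7,6,8.7]],
  ],
)

```text
clock: 2.97
tool_pos: [0.3507, 0.2832, 0.1889]
orientation: [-179.9, 0.0, -43.8]
force: [-0.3, 0.6, 1.2]
opening: 0.087
gripper_force: 0.0
```

```bash
python3 - <<'E'
from h import *
s=wrist('w2'); go(.3534,.2758,.2,-44)
import pickle; pickle.dump(s,open('w2.pkl','wb'))
w1=pickle.load(open('w1.pkl','rb'))
a=w1['color']; print(a[150,240],a[115,268],a[196,398],a[115,233],a[55,330],a[230,150],a[100,310])
E
```

```text
at [0.351  0.2838 0.189 ] [-179.9    0.   -43.8] j [ 64.   1. -30.   0. -60. -18.] t 3.02 open 0.0869 -> turn [-0.002  0.     0.003] shift [ 0.73  0.41 -1.1 ]
[166 180 181] [163 169 170] [42 37 32] [173  65  58] [179 181 183] [47 41 35] [177 148 109]
```

View pics/w2.png

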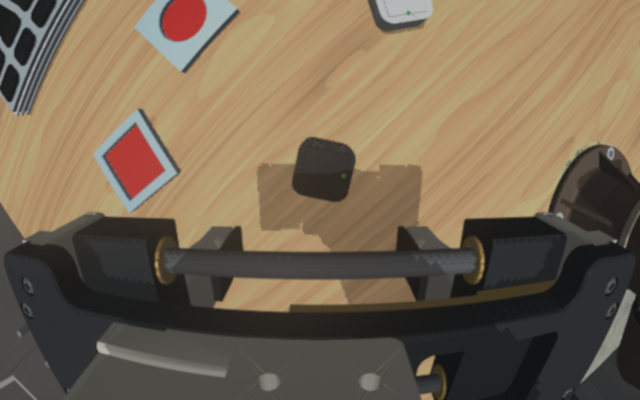

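```bash
cat >> fit.py <<'E'
def wmask(s,col):
    a=s['color'].astype(int); r,g,b=a[...,0],a[...,1],a[...,2]; mx=a.max(2); sat=mx-a.min(2)
    m={'k':mx<75,'t':((sat<30)&(mx>95))|((r>110)&(g<85)&(b<85)),'p':(r>110)&(g<85)&(b<85),'w':(sat<30)&(mx>95)}[col].astype(np.uint8)
    return m
def wfit(n,kind,h,col,views,p0,zf=None):
    "joint fit over wrist views; p0 rough world xy"
    ms=[]
    for s in views:
        px=proj(np.array([[p0[0],p0[1],h]]),s)[0]; ms.append(comp(wmask(s,col),px))
    x,f=fit(kind,h,[p0[0],p0[1],0.],views,ms); 
    print(n,x[:3].round(4),'yaw',np.degrees(x[3]).round(1)%90 if kind!='O' else np.degrees(x[3]).round(1),'cost/view',round(f/len(views),3),[int(m.sum()) for m in ms]); return x
E
python3 - <<'E'
from fit import *
import pickle
w1,w2=[pickle.load(open(f,'rb')) for f in('w1.pkl','w2.pkl')]
for v in ([w1],[w2],[w1,w2]):
    wfit('bL','L',.034,'k',v,(.353,.276)); wfit('tL','T',.012,'t',v,(.527,.45))
go(.353,.276,.011,-44)
E
```

```text
bL [0.457  0.3263 0.3725] yaw 66.1 cost/view 0.538 [86630]
tL [0.5316 0.4373 0.0014] yaw 78.5 cost/view 0.046 [5100]
bL [ 0.3562  0.2735 -0.0124] yaw 34.0 cost/view 0.023 [3058]
tL [ 0.5334  0.4425 -0.0015] yaw 78.5 cost/view 0.093 [4445]
bL [ 0.3562  0.2734 -0.0119] yaw 34.0 cost/view 0.5 [86630, 3058]
tL [0.5316 0.4375 0.0015] yaw 78.4 cost/view 0.075 [5100, 4445]
at [0.351  0.2838 0.189 ] [-179.9    0.   -43.8] j [ 64.   1. -30.   0. -60. -18.] t 3.02 open 0.0869 -> turn [-0.002  0.     0.003] shift [ 0.69  0.46 17.8 ]
```

```bash
python3 - <<'E'
import re
t=open('fit.py').read()
t=t.replace("def fit(kind,h,p0,views,masks,steps=(.004,.004,.004,.2)):","def fit(kind,h,p0,views,masks,steps=(.004,.004,.004,.2),fz=False):")
t=t.replace("    def cost(p):\n        t=0","    def cost(p):\n        t=0\n        if fz: p=np.r_[p[:2],0,p[3]]")
t=t.replace("p0,zf=None):","p0,fz=True):").replace("fit(kind,h,[p0[0],p0[1],0.],views,ms)","fit(kind,h,[p0[0],p0[1],0.],views,ms,fz=fz)")
t=t.replace("astype(np.uint8)\n    return m\ndef wfit","astype(np.uint8)\n    m[212:]=0\n    return m\ndef wfit")
open('fit.py','w').write(t)
E
python3 - <<'E'
from fit import *
import pickle
w1,w2=[pickle.load(open(f,'rb')) for f in('w1.pkl','w2.pkl')]
wfit('bL','L',.034,'k',[w2],(.353,.276)); wfit('tL','T',.012,'t',[w1],(.53,.44));wfit('tL','T',.012,'t',[w2],(.53,.44))
wfit('bL','L',.034,'k',[w1,w2],(.353,.276),False)
go(.357,.2735,.011,-56)
E
```

```text
bL [0.3579 0.2722 0.0051] yaw 32.1 cost/view 0.074 [3058]
tL [0.5317 0.4377 0.001 ] yaw 78.6 cost/view 0.047 [5100]
tL [ 0.5329  0.4417 -0.0058] yaw 78.5 cost/view 0.095 [4443]
bL [ 0.3567  0.2724 -0.0082] yaw 32.7 cost/view 0.111 [1793, 3058]
at [0.351  0.2838 0.189 ] [-179.9    0.   -43.8] j [ 64.   1. -30.   0. -60. -18.] t 3.02 open 0.0869 -> turn [-0.002  0.     0.213] shift [ 1.15  0.37 17.8 ]
```

Request:
play_rows(
  commands=[
    [[0,0,0.23,1.15,0.4,9,8.7],[0,0,0.23,1.15,0.4,9,8.7],[0,0,0.23,1.15,0.4,10,8.7],[0,0,0.23,1.15,0.4,13,8.7],[0,0,0.23,1.15,0.4,16,8.7],[0,0,0.23,1.15,0.4,17.8,8.7],[0,0,0.23,1.15,0.4,17.8,8.7],[0,0,0.23,1.15,0.4,17.8,8.7]],
  ],
)

```text
clock: 3.68
tool_pos: [0.3563, 0.2723, 0.0097]
orientation: [179.9, -0.1, -57.1]
force: [-0.4, -0.2, 0.1]
opening: 0.0872
gripper_force: 0.0
```

Request:
play_rows(
  commands=[
    [[0,0,0,0,0,0,5],[0,0,0,0,0,0,5],[0,0,0,0,0,0,5],[0,0,0,0,0,0,5],[0,0,0,0,0,0,5],[0,0,0,0,0,0,5]],
  ],
)

```text
clock: 4.18
tool_pos: [0.3561, 0.2723, 0.0109]
orientation: [-179.9, 0.0, -57.1]
force: [-3.0, -0.4, 8.2]
opening: 0.06
gripper_force: 29.9
```

Gripped, with the opening at 60 mm. I'll lift, carry it towards tray L and look at the tray from close by.

Request:
play_rows(
  commands=[
    [[0,0,0,0,0,-3,5],[0,0,-0.1,-1,-2,-7,5],[0,0,-0.79,-8.8,-19.2,-14,5],[0,0,-0.79,-8.8,-19.2,-14,5],[0,0,-0.79,-8.8,-19.2,-14,5],[0,0,-0.79,-8.8,-19.2,-14,5],[0,0,-0.79,-8.8,-19.2,-14,5],[0,0,-0.79,-8.8,-19.2,-14,5]],
  ],
)

```text
clock: 4.85
tool_pos: [0.4733, 0.4558, 0.1526]
orientation: [-179.7, -0.2, -11.4]
force: [1.5, 0.2, 0.1]
opening: 0.0597
gripper_force: 29.9
```

Request:
play_rows(
  commands=[
    [[0,0,-0.09,0,0,0,5],[0,0,-0.09,0,0,0,5],[0,0,-0.09,0,0,0,5]],
  ],
)

```text
clock: 5.1
tool_pos: [0.469, 0.4496, 0.1497]
orientation: [180.0, 0.0, -6.8]
force: [-0.3, -0.1, -0.9]
opening: 0.0599
gripper_force: 29.9
```

```bash
python3 - <<'E'
from fit import *
s=wrist('w3')
x=wfit('tL','T',.012,'t',[s],(.532,.44)); go(x[0],x[1],.016,np.degrees(x[3])%90-90)
E
```

```text
tL [0.5313 0.4372 0.0089] yaw 78.4 cost/view 0.06 [9515]
at [0.469  0.4495 0.1499] [180.    0.   -6.9] j [ 61.  21.  -9.  -0. -60.  22.] t 5.15 open 0.0596 -> turn [0.001 0.    0.082] shift [ 6.34  0.47 13.38]
```

View pics/w3.png

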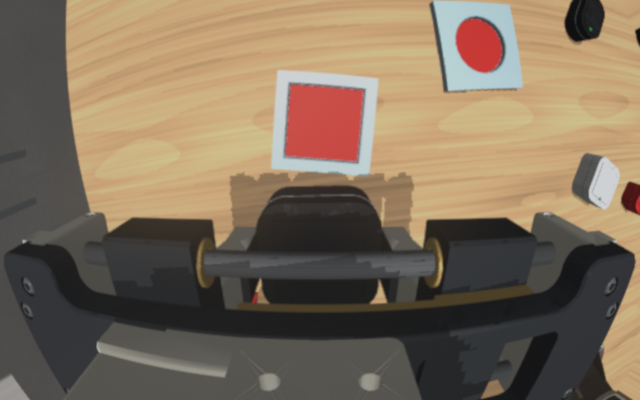

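The wrist view shows tray L at about (325,122), which agrees with the earlier fit. Lowering.

Request:
play_rows(
  commands=[
    [[0,0,0.085,6.3,0.5,4,5],[0,0,0.085,6.3,0.5,6,5],[0,0,0.085,6.3,0.5,8,5],[0,0,0.085,6.3,0.5,10,5],[0,0,0.085,6.3,0.5,12,5],[0,0,0.085,6.3,0.5,13.4,5],[0,0,0.085,6.3,0.5,13.4,5],[0,0,0.085,6.3,0.5,13.4,5]],
  ],
)

```text
clock: 5.82
tool_pos: [0.531, 0.4371, 0.0156]
orientation: [179.9, 0.0, -11.7]
force: [0.3, 0.7, -0.8]
opening: 0.0599
gripper_force: 29.9
```

Request:
play_rows(
  commands=[
    [[0,0,0,0,0,0,8.7],[0,0,0,0,0,0,8.7],[0,0,0,0,0,0,8.7],[0,0,0,0,0,0,8.7],[0,0,0,0,0,-2,8.7],[0,0,0,0,0,-5,8.7],[0,0,0,0,0,-9,8.7],[0,0,0,-3,0,-13,8.7]],
  ],
)

```text
clock: 6.48
tool_pos: [0.5094, 0.442, 0.1413]
orientation: [-180.0, -0.1, -11.7]
force: [-0.7, 2.1, 1.4]
opening: 0.0872
gripper_force: 0.0
```

```bash
python3 - <<'E'
from fit import *
s=wrist('w4')
for n,a in {'bL':('L',.034,'k',(.531,.437)),'tR':('T',.012,'t',(.6,.267))}.items():
    try: wfit(n,*a[:3],[s],a[3])
    except Exception as e: print(n,e)
go(.59,.09,.25,-35)
E
```

```text
bL [0.5317 0.4372 0.0048] yaw 79.6 cost/view 0.041 [4366]
tR [0.6027 0.2596 0.0055] yaw 1.9 cost/view 0.204 [6297]
at [0.5069 0.4457 0.1495] [-179.5   -0.3  -11.6] j [ 58.  23.  -6.   0. -60.  21.] t 6.53 open 0.0873 -> turn [-0.01  -0.003  0.409] shift [ 15.32  33.09 -10.27]
```

View pics/w4.png

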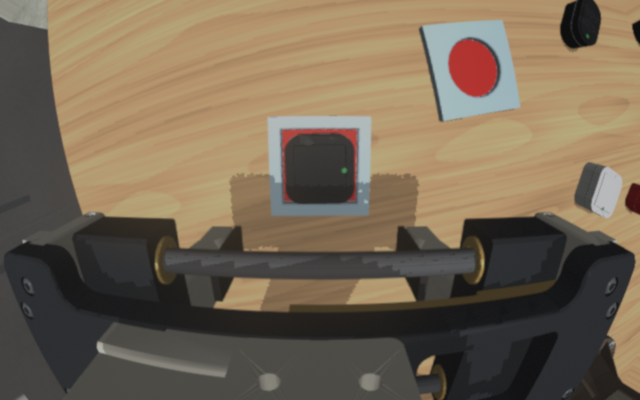

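Black L sits in its pocket at about (320,168). Next I'll go to a look point for the round and oblong housings.

Request:
play_rows(
  commands=[
    [[0,0,-0.2,13.7,40.7,-10,8.7],[0,0,-0.2,13.7,40.7,-10,8.7],[0,0,-0.2,13.7,40.7,-10,8.7],[0,0,-0.2,13.7,40.7,-10,8.7],[0,0,-0.2,13.7,40.7,-10,8.7],[0,0,-0.2,13.7,40.7,-10,8.7],[0,0,-0.2,13.7,40.7,-10,8.7],[0,0,-0.2,13.7,40.7,-10,8.7]],
  ],
)

```text
clock: 7.2
tool_pos: [0.5462, 0.1187, 0.2161]
orientation: [-180.0, -0.1, -0.1]
force: [1.0, -0.2, -0.3]
opening: 0.0867
gripper_force: 0.0
```

```bash
python3 - <<'E'
from h import *
go(.56,.02,.25,0)
E
```

```text
at [0.5462 0.1187 0.2161] [-1.8e+02 -1.0e-01 -1.0e-01] j [ 32.  10. -15.  -0. -65.  58.] t 7.2 open 0.0867 -> turn [-0.001 -0.001 -0.002] shift [ 1.39  9.86 -3.4 ]
```

Request:
play_rows(
  commands=[
    [[0,0,0,1.4,8,-3,8.7],[0,0,0,1.4,8,-3,8.7],[0,0,0,1.4,8,-3,8.7],[0,0,0,1.4,8,-3,8.7],[0,0,0,1.4,8,-3,8.7]],
  ],
)

```text
clock: 7.62
tool_pos: [0.5602, 0.0402, 0.2451]
orientation: [-180.0, -0.0, -0.2]
force: [-0.3, 1.0, -0.5]
opening: 0.0874
gripper_force: 0.0
```

```bash
python3 - <<'E'
from fit import *
s=wrist('w5')
import pickle; pickle.dump(s,open('w5.pkl','wb'))
A={'bR':('R',.034,'k',(.657,-.094)),'bO':('O',.034,'k',(.65,.092)),'bS':('S',.034,'k',(.463,-.091)),'tR':('T',.012,'t',(.6,.267)),'tS':('T',.012,'t',(.617,-.285)),'wL':('L',.034,'w',(.434,.084))}
for n,a in A.items():
    try: wfit(n,*a[:3],[s],a[3])
    except Exception as e: print(n,e)
go(.657,-.094,.011,0)
E
```

```text
bR [ 0.6595 -0.0961  0.0019] yaw 8.6 cost/view 0.097 [1299]
bO [0.6524 0.0889 0.0041] yaw 142.4 cost/view 0.12 [1478]
bS [ 0.463 -0.091  0.   ] yaw 0.0 cost/view 1.0 [129]
tR [0.6025 0.2675 0.0048] yaw 1.8 cost/view 0.067 [3938]
tS [ 0.5987 -0.2666 -0.0008] yaw 87.7 cost/view 0.642 [894]
wL [0.434 0.084 0.   ] yaw 0.0 cost/view 1.0 [2827]
at [0.56   0.0409 0.2447] [-1.8e+02  0.0e+00 -1.0e-01] j [ 24.   9. -12.  -0. -69.  66.] t 7.67 open 0.0873 -> turn [-0.     0.    -0.002] shift [ 9.73 13.48 23.36]
```

View pics/w5.png

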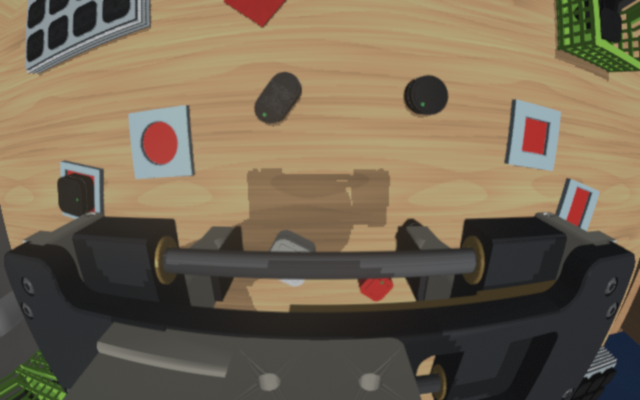

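The wrist view shows black round at (426,95), the oblong at (277,97) and tray R at (160,142). Picking the round.

Request:
play_rows(
  commands=[
    [[0,0,0,9.8,13.5,4,8.7],[0,0,0,9.8,13.5,8,8.7],[0,0,0,9.8,13.5,11,8.7],[0,0,0,9.8,13.5,14,8.7],[0,0,0,9.8,13.5,17,8.7],[0,0,0,9.8,13.5,17,8.7],[0,0,0,9.8,13.5,17,8.7]],
  ],
)

```text
clock: 8.25
tool_pos: [0.6541, -0.0951, 0.0653]
orientation: [180.0, 0.8, -0.2]
force: [-1.4, -0.2, -0.7]
opening: 0.0868
gripper_force: 0.0
```

```bash
python3 - <<'E'
from fit import *
s=wrist('w6')
x=wfit('bR','R',.034,'k',[s],(.657,-.095))
import pickle; x=wfit('bR',*('R',.034,'k'),[s,pickle.load(open('w5.pkl','rb'))],(.657,-.095),False)
go(x[0],x[1],.011,0)
E
```

```text
bR [ 0.6589 -0.0958  0.0018] yaw 87.8 cost/view 0.332 [2359]
bR [ 0.659  -0.0959 -0.0029] yaw 9.4 cost/view 0.212 [2359, 1299]
at [ 0.6551 -0.0946  0.0686] [ 1.8e+02  6.0e-01 -1.0e-01] j [  9.  27. -11.  -0. -52.  81.] t 8.3 open 0.0871 -> turn [ 0.001  0.01  -0.002] shift [0.45 0.13 5.75]
```

Request:
play_rows(
  commands=[
    [[0,0,0,0.2,0.1,3,8.7],[0,0,0,0.2,0.1,6.3,8.7],[0,0,0,0.2,0.1,6.3,8.7],[0,0,0,0.2,0.1,6.3,8.7]],
  ],
)

```text
clock: 8.63
tool_pos: [0.6596, -0.0944, 0.0122]
orientation: [180.0, 0.1, 0.0]
force: [-0.2, -0.2, 1.5]
opening: 0.0868
gripper_force: 0.0
```

Request:
play_rows(
  commands=[
    [[0,0,0,0,0,0,4],[0,0,0,0,0,0,4],[0,0,0,0,0,0,4],[0,0,0,0,0,0,4],[0,0,0,0,0,0,4],[0,0,0,0,0,0,4],[0,0,0,0,0,0,4]],
  ],
)

```text
clock: 9.22
tool_pos: [0.6603, -0.0958, 0.0126]
orientation: [-180.0, -0.0, -0.1]
force: [0.0, 0.6, 4.3]
opening: 0.0496
gripper_force: 30.0
```

Request:
play_rows(
  commands=[
    [[0,0,0,0,0,-4,4],[0,0,0,0,0,-8,4],[0,0,0,-2,-3,-12,4],[0,0,0,-12,-36,-14,4],[0,0,0,-12,-36,-14,4],[0,0,0,-12,-36,-14,4],[0,0,0,-12,-36,-14,4],[0,0,0,-12,-36,-14,4]],
  ],
)

```text
clock: 9.88
tool_pos: [0.5825, 0.1274, 0.1403]
orientation: [-180.0, -0.0, -0.1]
force: [1.1, -0.1, -0.1]
opening: 0.0494
gripper_force: 30.0
```

Request:
play_rows(
  commands=[
    [[0,0,0,-4,-14.5,-0.2,4],[0,0,0,-4,-14.5,-0.2,4],[0,0,0,-4,-14.5,-0.2,4],[0,0,0,-4,-14.5,-0.2,4],[0,0,0,-4,-14.5,-0.2,4],[0,0,0,-4,-14.5,-0.2,4],[0,0,0,-4,-14.5,-0.2,4]],
  ],
)

```text
clock: 10.47
tool_pos: [0.5435, 0.2707, 0.1418]
orientation: [180.0, 0.0, -0.1]
force: [0.5, -0.0, -1.2]
opening: 0.0499
gripper_force: 30.0
```

```bash
python3 - <<'E'
from fit import *
s=wrist('w7')
x=wfit('tR','T',.012,'t',[s],(.6025,.2675)); go(x[0],x[1],.0175,0)
E
```

```text
tR [0.6025 0.2635 0.0031] yaw 1.7000000000000028 cost/view 0.049 [10125]
at [0.5437 0.2702 0.1418] [ 1.8e+02  0.0e+00 -1.0e-01] j [ 45.  18. -15.  -0. -57.  45.] t 10.52 open 0.0495 -> turn [ 0.001  0.001 -0.002] shift [ 5.89  0.65 12.43]
```

Request:
play_rows(
  commands=[
    [[0,0,0,3,0.6,2,4],[0,0,0,6,0.6,4,4],[0,0,0,6,0.6,7,4],[0,0,0,6,0.6,9.5,4],[0,0,0,6,0.6,11.5,4],[0,0,0,6,0.6,12.4,4],[0,0,0,6,0.6,12.4,4],[0,0,0,6,0.6,12.4,4]],
  ],
)

```text
clock: 11.18
tool_pos: [0.6042, 0.2637, 0.0181]
orientation: [180.0, 0.0, -0.2]
force: [0.3, 1.3, -0.1]
opening: 0.0497
gripper_force: 30.0
```

Request:
play_rows(
  commands=[
    [[0,0,0,0,0,0,8.7],[0,0,0,0,0,0,8.7],[0,0,0,0,0,0,8.7],[0,0,0,0,0,0,8.7],[0,0,0,0,0,-2,8.7],[0,0,0,0,0,-5,8.7],[0,0,0,0,0,-9,8.7],[0,0,0,-3,1,-13,8.7]],
  ],
)

```text
clock: 11.85
tool_pos: [0.5822, 0.2578, 0.1427]
orientation: [-180.0, -0.1, -0.1]
force: [1.2, 2.3, 2.0]
opening: 0.0865
gripper_force: 0.0
```

```bash
python3 - <<'E'
from fit import *
s=wrist('w8')
x=wfit('bR','R',.034,'k',[s],(.6025,.2635)); wfit('tR','T',.012,'t',[s],(.6025,.2635)); x=wfit('bO','O',.034,'k',[s],(.651,.09));go(.58,.13,.2,-38)
E
```

```text
bR [0.6024 0.2636 0.0033] yaw 82.3 cost/view 0.051 [2490]
tR [ 0.6033  0.2636 -0.0022] yaw 1.9000000000000057 cost/view 0.337 [6686]
bO [ 0.6526  0.0901 -0.0064] yaw 140.0 cost/view 0.066 [2645]
at [0.5795 0.2573 0.1502] [-1.797e+02 -4.000e-01 -1.000e-01] j [ 42.  20. -11.   0. -59.  48.] t 11.9 open 0.0866 -> turn [-0.007 -0.006  0.662] shift [ 0.11 12.7  -5.05]
```

View pics/w8.png

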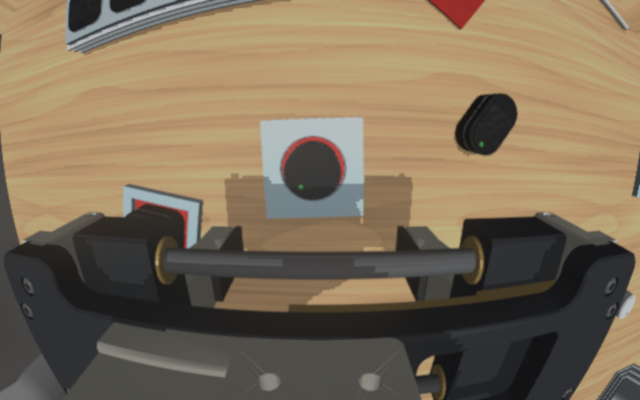

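The round is in its pocket at about (313,170). Going above the oblong.

Request:
play_rows(
  commands=[
    [[0,0,0.68,7.3,16.7,0,8.7],[0,0,0.68,7.3,16.7,0,8.7],[0,0,0.68,7.3,16.7,0,8.7],[0,0,0.68,7.3,16.7,2,8.7],[0,0,0.68,7.3,16.7,4,8.7],[0,0,0.68,7.3,16.7,4,8.7],[0,0,0.68,7.3,16.7,4,8.7],[0,0,0.68,7.3,16.7,4,8.7]],
  ],
)

```text
clock: 12.57
tool_pos: [0.6522, 0.0894, 0.101]
orientation: [-180.0, -0.0, -39.0]
force: [0.2, 0.2, 0.5]
opening: 0.0874
gripper_force: 0.0
```

```bash
python3 - <<'E'
from fit import *
import pickle
s=wrist('w9')
x=wfit('bO','O',.034,'k',[s],(.652,.09)); wfit('bO','O',.034,'k',[s,pickle.load(open('w5.pkl','rb'))],(.652,.09),False);
go(x[0],x[1],.011,np.degrees(x[3])-180)
E
```

```text
bO [ 0.6517  0.0907 -0.0057] yaw 142.4 cost/view 0.267 [2200]
bO [ 0.6519  0.091  -0.0085] yaw 143.1 cost/view 0.179 [2200, 1478]
at [0.6524 0.0901 0.1015] [-179.9   -0.   -38.9] j [ 25.  25. -11.   0. -55.  26.] t 12.62 open 0.0871 -> turn [-0.001 -0.001 -0.022] shift [-0.1   0.01  9.05]
```

Request:
play_rows(
  commands=[
    [[0,0,-0.02,-0.1,0,4,8.7],[0,0,-0.02,-0.1,0,7,8.7],[0,0,-0.02,-0.1,0,9,8.7],[0,0,-0.02,-0.1,0,9,8.7],[0,0,-0.02,-0.1,0,9,8.7]],
  ],
)

```text
clock: 13.03
tool_pos: [0.6511, 0.0911, 0.011]
orientation: [180.0, 0.0, -37.7]
force: [1.5, 0.5, 0.5]
opening: 0.0867
gripper_force: 0.0
```

Request:
play_rows(
  commands=[
    [[0,0,0,0,0,0,2.5],[0,0,0,0,0,0,2.5],[0,0,0,0,0,0,2.5],[0,0,0,0,0,0,2.5],[0,0,0,0,0,0,2.5],[0,0,0,0,0,0,2.5],[0,0,0,0,0,0,2.5],[0,0,0,0,0,0,2.5]],
  ],
)

```text
clock: 13.7
tool_pos: [0.6512, 0.0902, 0.0108]
orientation: [-180.0, -0.0, -37.9]
force: [-0.1, -0.4, 0.4]
opening: 0.0394
gripper_force: 0.0
```

Request:
play_rows(
  commands=[
    [[0,0,0,0,0,0,2.5],[0,0,0,0,0,0,2.5],[0,0,0,0,0,-3,2.5],[0,0,0,0,0,-7,2.5]],
  ],
)

```text
clock: 14.03
tool_pos: [0.6482, 0.0892, 0.0772]
orientation: [179.6, 0.3, -38.0]
force: [1.2, 0.7, -0.7]
opening: 0.0377
gripper_force: 29.8
```

Request:
play_rows(
  commands=[
    [[0,0,-0.45,13.2,51.8,-10,2.5],[0,0,-0.45,13.2,51.8,-10,2.5],[0,0,-0.45,13.2,51.8,-10,2.5],[0,0,-0.45,13.2,51.8,-10,2.5],[0,0,-0.45,13.2,51.8,-10,2.5],[0,0,-0.45,13.2,51.8,-10,2.5],[0,0,-0.45,13.2,51.8,-10,2.5],[0,0,-0.45,13.2,51.8,-10,2.5]],
  ],
)

```text
clock: 14.7
tool_pos: [0.5187, -0.2114, 0.1424]
orientation: [-180.0, -0.0, -12.1]
force: [0.7, -1.4, -1.0]
opening: 0.0381
gripper_force: 29.8
```

```bash
python3 - <<'E'
from h import *
go(.436,-.402,.18,-12)
E
```

```text
at [ 0.5187 -0.2114  0.1424] [-180.    -0.   -12.1] j [ -2.  14. -21.  -0. -56.  80.] t 14.7 open 0.0381 -> turn [-0.    -0.    -0.002] shift [-4.08 20.37 -3.76]
```

Request:
play_rows(
  commands=[
    [[0,0,0,-3.5,18.5,-3,2.5],[0,0,0,-3.5,18.5,-3,2.5],[0,0,0,-3.5,18.5,-3,2.5],[0,0,0,-3.5,18.5,-3,2.5],[0,0,0,-3.5,18.5,-3,2.5],[0,0,0,-3.5,18.5,-3,2.5],[0,0,0,-3.5,18.5,-3,2.5]],
  ],
)

```text
clock: 15.28
tool_pos: [0.4459, -0.3846, 0.1718]
orientation: [-180.0, 0.0, -12.3]
force: [-0.1, 0.6, -1.4]
opening: 0.038
gripper_force: 29.8
```

```bash
python3 - <<'E'
from fit import *
s=wrist('w10')
x=wfit('tO','T',.012,'t',[s],(.495,-.415)); wfit('tS','T',.012,'t',[s],(.617,-.285));go(x[0],x[1],.016,np.degrees(x[3])%90-90)
E
```

```text
tO [ 4.971e-01 -4.161e-01  4.000e-04] yaw 77.1 cost/view 0.044 [8332]
tS [ 0.6186 -0.2864  0.0028] yaw 85.6 cost/view 0.103 [6465]
at [ 0.4463 -0.3836  0.1717] [-180.     0.   -12.2] j [-22.  15. -15.  -0. -60.  99.] t 15.33 open 0.0378 -> turn [-0.     0.     0.012] shift [ 5.66  2.1  15.56]
```

View pics/w10.png

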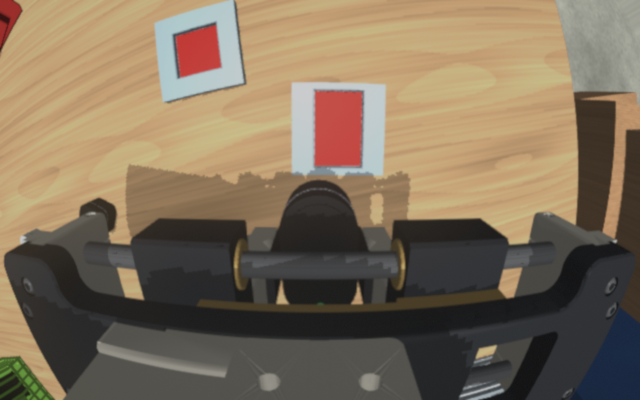

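Tray O is at (338,130), its long axis along the tool x axis and already aligned. Lowering.

Request:
play_rows(
  commands=[
    [[0,0,0.01,3,1.5,3,2.5],[0,0,0.01,5.7,2.1,6,2.5],[0,0,0.01,5.7,2.1,9,2.5],[0,0,0.01,5.7,2.1,12,2.5],[0,0,0.01,5.7,2.1,14,2.5],[0,0,0.01,5.7,2.1,15.6,2.5],[0,0,0.01,5.7,2.1,15.6,2.5],[0,0,0.01,5.7,2.1,15.6,2.5]],
  ],
)

```text
clock: 16.0
tool_pos: [0.4985, -0.4143, 0.0149]
orientation: [-180.0, 0.1, -12.6]
force: [-0.4, -0.4, -1.5]
opening: 0.038
gripper_force: 29.9
```

Request:
play_rows(
  commands=[
    [[0,0,0,0,0,0,7],[0,0,0,0,0,0,7],[0,0,0,0,0,0,7],[0,0,0,0,0,0,7],[0,0,0,0,0,-2,7],[0,0,0,0,0,-5,7],[0,0,0,0,0,-9,7],[0,0,0,-4,-1,-13,7]],
  ],
)

```text
clock: 16.67
tool_pos: [0.475, -0.4047, 0.1378]
orientation: [179.9, -0.2, -12.6]
force: [2.5, -1.2, 2.1]
opening: 0.0697
gripper_force: 0.0
```

```bash
python3 - <<'E'
from fit import *
s=wrist('w11')
wfit('bO','O',.034,'k',[s],(.497,-.416)); wfit('tS','T',.012,'t',[s],(.617,-.285));go(.43,-.1,.2,-25)
E
```

```text
bO [ 0.4981 -0.4148 -0.017 ] yaw 168.3 cost/view 0.055 [2900]
tS [ 0.6183 -0.2844  0.0025] yaw 85.6 cost/view 0.116 [7439]
at [ 0.4707 -0.4027  0.1437] [179.9  -0.5 -12.7] j [-22.  19. -13.   0. -57. 100.] t 16.72 open 0.0697 -> turn [ 0.002 -0.008  0.215] shift [-10.58 -28.62  -5.78]
```

View pics/w11.png

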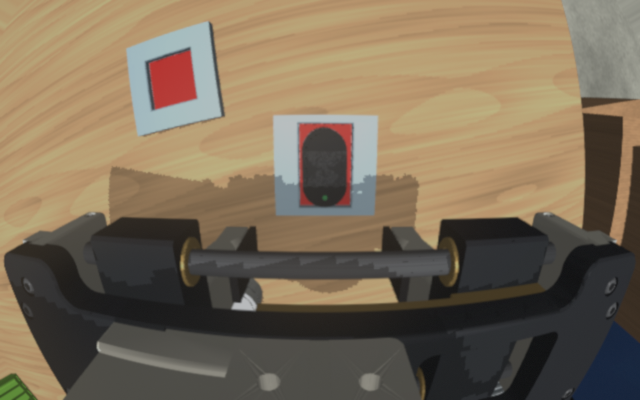

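The oblong is in its pocket at about (325,168). Now the small square.

Request:
play_rows(
  commands=[
    [[0,0,0.2,-7.4,-30,-4,7.5],[0,0,0.2,-7.4,-30,-4,7.5],[0,0,0.2,-7.4,-30,-4,7.5],[0,0,0.2,-7.4,-30,-4,7.5],[0,0,0.2,-7.4,-30,-4,7.5],[0,0,0.2,-7.4,-30,-4,7.5],[0,0,0.2,-7.4,-30,-4,7.5],[0,0,0.2,-7.4,-30,-4,7.5]],
  ],
)

```text
clock: 17.38
tool_pos: [0.4651, -0.0906, 0.1764]
orientation: [-179.9, -0.1, -24.1]
force: [0.4, -0.1, -0.7]
opening: 0.0749
gripper_force: 0.0
```

Request:
play_rows(
  commands=[
    [[0,0,0,0,0,0,7.5],[0,0,0,0,0,0,7.5],[0,0,0,0,0,0,7.5]],
  ],
)

```text
clock: 17.63
tool_pos: [0.4652, -0.0937, 0.1753]
orientation: [-180.0, -0.0, -24.1]
force: [-0.2, -0.3, 0.2]
opening: 0.0749
gripper_force: 0.0
```

```bash
python3 - <<'E'
from fit import *
import pickle
s=wrist('w12'); pickle.dump(s,open('w12.pkl','wb'))
x=wfit('bS','S',.034,'k',[s],(.463,-.091)); go(x[0],x[1],.011,np.degrees(x[3])%90-90)
E
```

```text
bS [ 0.4659 -0.0921  0.0085] yaw 51.4 cost/view 0.1 [1510]
at [ 0.4651 -0.0942  0.175 ] [180.    0.  -24.2] j [ 12.   4. -28.   0. -58.  53.] t 17.68 open 0.0753 -> turn [0.    0.    0.251] shift [-1.00e-02 -2.20e-01  1.64e+01]
```

View pics/w12.png

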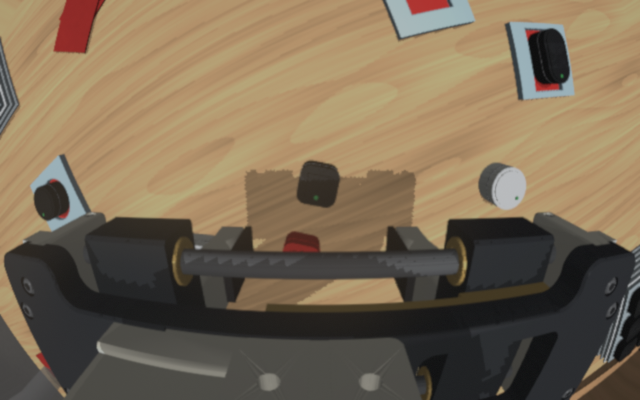

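Request:
play_rows(
  commands=[
    [[0,0,0.25,0,-0.2,4,7.5],[0,0,0.25,0,-0.2,8,7.5],[0,0,0.25,0,-0.2,11,7.5],[0,0,0.25,0,-0.2,13.5,7.5],[0,0,0.25,0,-0.2,15.5,7.5],[0,0,0.25,0,-0.2,16.4,7.5],[0,0,0.25,0,-0.2,16.4,7.5],[0,0,0.25,0,-0.2,16.4,7.5]],
  ],
)

```text
clock: 18.35
tool_pos: [0.4661, -0.0925, 0.0111]
orientation: [179.9, 0.0, -38.5]
force: [0.7, -0.3, 0.1]
opening: 0.0751
gripper_force: 0.0
```

Request:
play_rows(
  commands=[
    [[0,0,0,0,0,0,2.5],[0,0,0,0,0,0,2.5],[0,0,0,0,0,0,2.5],[0,0,0,0,0,0,2.5],[0,0,0,0,0,0,2.5],[0,0,0,0,0,0,2.5],[0,0,0,0,0,0,2.5],[0,0,0,0,0,0,2.5]],
  ],
)

```text
clock: 19.02
tool_pos: [0.4662, -0.0917, 0.0114]
orientation: [-180.0, -0.0, -38.5]
force: [-2.2, 0.7, 6.7]
opening: 0.0405
gripper_force: 29.7
```

Request:
play_rows(
  commands=[
    [[0,0,0,0,0,-3,2.5],[0,0,0,0,0,-7,2.5],[0,0,-0.59,18.5,9.3,-14,2.5],[0,0,-0.59,18.5,9.3,-14,2.5],[0,0,-0.59,18.5,9.3,-14,2.5],[0,0,-0.59,18.5,9.3,-14,2.5],[0,0,-0.59,18.5,9.3,-14,2.5],[0,0,-0.59,18.5,9.3,-14,2.5]],
  ],
)

```text
clock: 19.68
tool_pos: [0.5543, -0.2827, 0.1521]
orientation: [180.0, -0.1, -4.3]
force: [1.6, 0.9, -1.1]
opening: 0.0399
gripper_force: 29.7
```

Request:
play_rows(
  commands=[
    [[0,0,0,0,0,0,2.5],[0,0,0,0,0,0,2.5],[0,0,0,0,0,0,2.5]],
  ],
)

```text
clock: 19.93
tool_pos: [0.5521, -0.2794, 0.1501]
orientation: [-180.0, 0.1, -4.8]
force: [-0.7, 0.1, 0.0]
opening: 0.0397
gripper_force: 29.7
```

```bash
python3 - <<'E'
from fit import *
s=wrist('w13')
x=wfit('tS','T',.012,'t',[s],(.618,-.285)); go(x[0],x[1],.0162,np.degrees(x[3])%90-90)
E
```

```text
tS [ 0.6177 -0.2871  0.0048] yaw 85.3 cost/view 0.04 [9681]
at [ 0.5521 -0.279   0.1503] [-1.8e+02  1.0e-01 -4.7e+00] j [ -9.  19. -13.  -0. -59.  94.] t 19.98 open 0.0398 -> turn [-0.001  0.001 -0.   ] shift [ 6.62  0.28 13.4 ]
```

Request:
play_rows(
  commands=[
    [[0,0,0,3.5,0.25,2,2.5],[0,0,0,6.6,0.25,4,2.5],[0,0,0,6.6,0.25,7,2.5],[0,0,0,6.6,0.25,9.5,2.5],[0,0,0,6.6,0.25,12,2.5],[0,0,0,6.6,0.25,13.4,2.5],[0,0,0,6.6,0.25,13.4,2.5],[0,0,0,6.6,0.25,13.4,2.5]],
  ],
)

```text
clock: 20.65
tool_pos: [0.6179, -0.2861, 0.0162]
orientation: [-180.0, 0.1, -4.6]
force: [0.9, 0.8, -0.0]
opening: 0.04
gripper_force: 29.8
```

Request:
play_rows(
  commands=[
    [[0,0,0,0,0,0,7],[0,0,0,0,0,0,7],[0,0,0,0,0,0,7],[0,0,0,0,0,0,7],[0,0,0,0,0,-2,7],[0,0,0,0,0,-5,7],[0,0,0,0,0,-9,7],[0,0,0,-4,0,-14,7]],
  ],
)

```text
clock: 21.32
tool_pos: [0.5956, -0.2861, 0.1416]
orientation: [179.9, -0.1, -4.6]
force: [1.4, 0.0, 2.0]
opening: 0.07
gripper_force: 0.0
```

Request:
play_rows(
  commands=[
    [[0,0,0,-1,0,-1,7],[0,0,0,-1,0,-1,7],[0,0,0,-1,0,-1,7]],
  ],
)

```text
clock: 21.57
tool_pos: [0.5826, -0.2847, 0.151]
orientation: [-180.0, -0.2, -4.7]
force: [-0.3, -0.3, -0.9]
opening: 0.0701
gripper_force: 0.0
```

```bash
python3 - <<'E'
from fit import *
s=wrist('w14'); 
wfit('bS','S',.034,'k',[s],(.618,-.287)); c=ctrl.snapshot('side'); 
a=s['color'][20:240,150:500]; b=cv2.resize(c['color'][120:340,200:430],None,fx=1.9,fy=1.9,interpolation=cv2.INTER_CUBIC)
a=cv2.copyMakeBorder(a,0,b.shape[0]-a.shape[0],0,0,cv2.BORDER_CONSTANT)
save({'color':np.hstack([a,b])},'fin'); print(ctrl.get_obs()['clock'],a.shape,b.shape)
E
```

```text
bS [ 0.6179 -0.2869 -0.0049] yaw 85.4 cost/view 0.1 [1746]
21.6667 (418, 350, 3) (418, 437, 3)
```

View pics/fin.png

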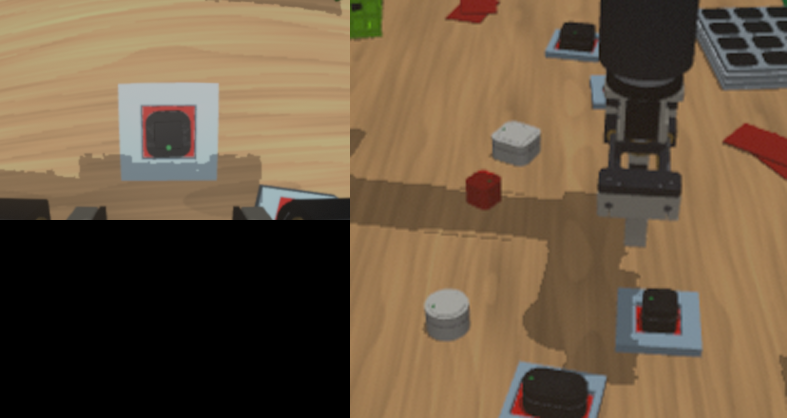

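The small square sits in its pocket at (168,132) in the crop. The oblong and large square look seated in the side view, and both whites and the red part are where they started. Handing in.

```bash
python3 -c "
from plant import ctrl
print(ctrl.close_job())"
```

```text
the job is handed in; nothing more can be done
None
```

All four black housings are in their matching tray pockets, the two white housings and the red look-alike were left alone, and the job was handed in at about 21.7 s; the close call returned no verdict.

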